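# Clamp a bearing in the bench fixture and lock the bar with its thumb wedge

## Robot

A 7-joint arm with a two-finger parallel gripper is mounted at the origin on a cart in front of the work surface, level with it; the furniture and walls round the work are solid. World frame = base frame: x ahead of the robot, y to its left, z up, the work surface at z = 0. Lengths are in m, angles in degrees, forces in N, time in s.
With the tool pointing down it reaches from about 0.425 to 0.875 m from the base axis. Payload 4.7 kg.
Tool frame: the origin (TCP) lies between the finger pads; the fingertips stand 17 mm ahead of it and the grasp point (between the pads) lies 2 mm behind it; z points along the fingers, y is the line along which they close (so a half turn about z gives the same grasp; the last joint's range is limited). The gripper opens to 87 mm and grips with 3 to 60 N. Pads are 19 mm wide; open, the fingers measure 117 mm over their backs; the gripper's body (75 mm by 190 mm) begins 51 mm behind the grasp point.
Start: joints at [-72.989, 18.392, -4.016, 83.108, 1.295, 78.541, -3.26], TCP at [0.181, 0.624, 0.24] pointing down, gripper open.
Joint ranges: [-163.93, 163.93], [-17.29, 119.83], [-79.2, 71.16], [3.27, 140.29], [-89.18, 269.18], [5.43, 117.66], [-154.24, 154.24]. Speed limits (degrees/s): [147.25, 147.25, 180, 180, 180, 180, 180].

## Interface

Orientations are given as [roll, pitch, yaw] about the fixed x, y, z axes, in that order (R = Rz(yaw) Ry(pitch) Rx(roll)).
In Python, from cell import env, cams gives the robot as it stands.
- The arm moves only by the shell command python3 -m pendant 'ROWS' [FORCE]. ROWS is JSON, a list of rows, each an object of numbers: "tx", "ty", "tz": the shift along the tool's x, y, z each as a share of 0.05 m, from -1 to 1; "spin": the turn about the tool's z as a share of 4 degrees, from -1 to 1; "claw": the closure, from 0 (fully open) to 1 (shut). A call has 1 to 10 rows; each row shifts and turns the commanded pose from where the row before left it, along the tool's axes as they then stand; what a row does not reach is not made up. A row lasts 1/8 s, in which the tool goes at most 62.5 mm and 10.7 degrees, less where a joint would pass 70% of its speed; a pose out of reach is approached as far as the arm can. A call with a number of a shift or a turn outside -1 to 1 is refused whole. A call with a gripper value outside its range is refused whole. The fingers move at their own pace and stop on an object; FORCE is the grip in N (left out, the last holds). Time passes only in rows, so rows that do not move let the fingers close. It gives the time, the measured TCP pose, the force, the opening and the grip force at its end, in the units of the state.
- env.get_obs(): the state, without advancing time (a new reading comes with each control period).
- cams.read_camera(name): name is "side" or "top" or "wrist"; returns the picture (384x512x3 uint8, red, green, blue); there is no depth.
- cams.camera_info(name): a dict with "fx", "fy", "cx", "cy" (pixels), "rvec" (rotation vector, rad) and "tvec" (3), from world to camera coordinates, as OpenCV has them. Camera axes: x right, y down, z forward; pixel columns grow to the right and rows downward; lengths in m; the calibration is good to about 2 mm. The wrist camera is an equidistant fisheye: a pixel r from the principal point sees the ray r / f radians off the axis. A picture is of the moment at which its call begins: read the wrist's pose just before it. camera_info takes no time and is no camera call; for the wrist camera it gives the pose at the moment of the call.
- env.sign_off(): hands the job in; it is judged then, once.
The state is a dict: "time_s": time; "qpos": joint angles; "joint_velocities": joint speeds; "effort": joint torques, N m; "tool_pos": TCP position; "tool_rot": TCP orientation; "force": force on the tool from outside, world axes, zero at the start; "wrist_torque": the same for the moment, N m; "grip_width": finger opening in m; "grasp_force": force on a finger pad.
Only numpy, scipy, OpenCV 4.12 (cv2) and the standard library are available. Lean on these libraries where they do the work, as an engineer would, in place of code of your own. Each camera call takes 0.05 s, during which the arm holds its last target. There are 200 camera calls.

## Task

Clamp the ball bearing in the bench fixture: slide the steel bar forward by its thumb post, gently, until it has pushed the bearing home into the vee jaw and rests against it. Then slide the thumb wedge in across the bar along its ramp by feel until it jams the bar fast, with a firm thumb push of about 15 N and without overdriving it, and let go. Leave the other things lying where they are.

Things in the scene. Friction and masses are not known exactly. Their poses are not given: they have to be found in the camera images.
- fixture: Grey steel fixture fixed to the bench: base plate 12 mm thick, x = -190 to +145 mm, y = -60 to +60 mm. The origin lies at bench height under the bar's centre line. x runs along the sliding bar towards the vee jaw; y is level, to the left of x, and points to the side where the wedge's thumb tab stands; z up. Its position and yaw vary.
- bridge_mid (a point): Middle of the dark steel bridge that stands over the bar, 58 mm above the bench (top of the bridge), at fixture x = -32, y = 0 mm. The bridge is 40 mm long (x) and 48 mm wide (y), with bolt feet 24 mm high out to y = +-43 mm. The height of the ramp inside it differs from setup to setup by up to 2 mm either way, so how far the wedge must go in is not known beforehand.
- bar: Square steel bar that slides along the fixture's x under the bridge. The origin is the middle of the aluminium thumb post at its rear, 52 mm above the bench; axes as the fixture's. The post is 12 mm thick (x), 26 mm wide (y), from 26 to 74 mm above the bench. Friction is about 2 N; travel 75 mm from the rearmost position.
- bar_nose (a point): Middle of the bar's flat nose face that meets the bearing, 175 mm ahead (+x) of the thumb post, 34 mm wide. It must press the bearing with no more than 30 N; a push on the post of 6 to 10 N once the bearing is home is enough.
- wedge: Steel wedge, 24 mm wide, 10 degree taper, across the bar in the bridge. The origin is the middle of the aluminium thumb tab at its thick end, about 60 mm above the bench; axes as the fixture's. The tab is 12 mm thick (y), 26 mm wide (x), 26 mm up and 29 mm down from the origin; a flat shank 23 mm below the origin joins it to the wedge. Captive; it goes in along -y, sinking 0.176 mm per mm.
- jam_point (a point): Middle of the bar's top (a springy brass strip) under the bridge, 28 mm above the bench, where the wedge's underside jams. The wedge first runs loose (about 2 N) for 2 to 29 mm; then the push rises by about 5 N per mm. Over 10 N on the bar (a push of about 8 N) holds; over 42 N (a push of about 28 N) bruises the bar. A final push of 12 to 20 N is right. It stays jammed when let go.
- bearing_center (a point): Centre (half-way up) of the loose steel ball bearing, 52 mm outside diameter, 12 mm thick, 0.12 kg, lying flat on the fixture's plate between the bar's nose and the vee jaw.
- vee_seat (a point): Where the bearing's centre lies when the bearing is home, touching both faces of the vee jaw (80 mm along the fixture's x, 18 mm above the bench).
- marker_pen: Bystander: white marker pen 130 mm long lying on the bench beside the fixture.
- allen_key: Bystander: hex key 116 mm long lying on the bench beside the fixture.
- small_bush: Bystander: small bush, 26 mm diameter, 12 mm high, standing on the fixture's plate.
- blue_screwdriver: Bystander: blue screwdriver 176 mm long lying on the bench beside the fixture.
Mind the look-alikes: they are no part of the job. What is meant by the part that bears bearing_center is not brown or yellow, and is the smaller of those in its own colour.

How it is judged:
By the outcome, as a careful person would: the job done as asked, in the order asked, and still so for the second after the job is handed in, with the robot touching nothing.
It also fails if it takes over 42 s, if anything falls off the work surface, if the arm or the gripper's body presses on something with over 40 N, if the wrist force passes 120 N, or if a joint passes its speed limit or range.

## Working session

There is one attempt and no reset: what is moved stays moved. The work goes in short steps, Python scripts to look and compute and a shell command to move; the robot and the scene stay as the last step left them, time stands still between calls to the robot, and variables do not carry over. Pictures are saved under pics/ and viewed, at most 10 in all, crops included, and the job is handed in when it is done.

```bash
mkdir -p pics; ls
python3 - <<'E'
from cell import env,cams
import cv2,json
for n in("top","side"):
    cv2.imwrite(f"pics/{n}0.png",cams.read_camera(n)[:,:,::-1]); print(n,cams.camera_info(n))
o=env.get_obs();print(o)
E
```

```text
pics
top {'fx': 473.1518783125898, 'fy': 473.1518783125898, 'cx': 249.02975360475557, 'cy': 193.4620667530188, 'rvec': array([ 2.2032971 , -2.16600206,  0.15450986]), 'tvec': array([0.0288129 , 0.62004744, 0.8897852 ])}
side {'fx': 497.45936462280326, 'fy': 497.45936462280326, 'cx': 267.8931312456954, 'cy': 198.1471566781932, 'rvec': array([ 2.24179735, -0.62308048,  0.25246293]), 'tvec': array([-0.49188882,  0.31184596,  0.69790971])}
{'time_s': 0.1, 'qpos': array([-72.98788098,  18.43693924,  -4.01602809,  83.16486419,
         1.29640351,  78.53859097,  -3.26189334]), 'joint_velocities': array([-0.05134219, -0.16449401,  0.04476478, -0.20856367,  0.00770955,
       -0.02026879,  0.00973626]), 'effort': array([-6.05220011e-04, -4.92573845e+01, -4.06088233e-01, -3.13402963e+01,
       -6.41906122e-02,  3.93961603e-02,  5.44199122e-05]), 'tool_pos': array([0.18131853, 0.62375236, 0.23857351]), 'tool_rot': array([-1.79904910e+02,  6.36202024e-03,  1.63796271e+02]), 'force': array([ 0.16106834,  0.70344788, -0.39702813]), 'wrist_torque': array([ 0.02964775, -0.01104935, -0.02340034]), 'grasp_force': 0.0, 'grip_width': 0.08721986012980373}
```

View pics/top0.png

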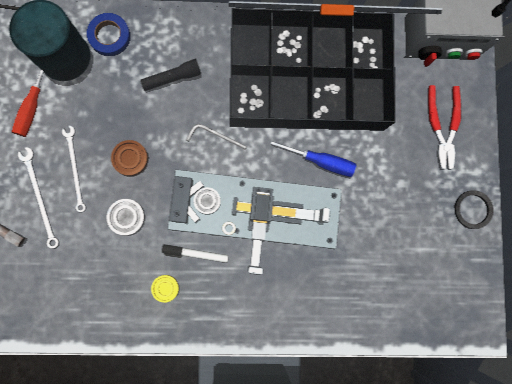

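View pics/side0.png

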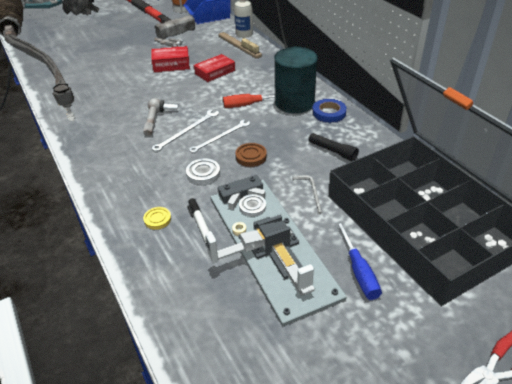

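The top view shows the fixture with its jaw at left (180,200), bearing (206,201), bridge (261,205), thumb post (323,214), and wedge tab (256,270). The side view agrees. The larger silver ring at (125,216) and the brown and yellow ones are look-alikes.

```bash
cat > h.py <<'E'
import numpy as np,cv2
from cell import env,cams
def ray(ci,px,z):
    R=cv2.Rodrigues(ci["rvec"])[0];t=ci["tvec"]
    p=np.atleast_2d(px).astype(float)
    d=np.c_[(p[:,0]-ci["cx"])/ci["fx"],(p[:,1]-ci["cy"])/ci["fy"],np.ones(len(p))]@R
    c=-R.T@t
    return c+d*((z-c[2])/d[:,2])[:,None]
def proj(ci,P):
    return cv2.projectPoints(np.atleast_2d(P).astype(float),ci["rvec"],ci["tvec"],np.array([[ci["fx"],0,ci["cx"]],[0,ci["fy"],ci["cy"]],[0,0,1.]]),None)[0][:,0]
E
python3 - <<'E'
from h import *
im=cv2.imread("pics/top0.png");ci=cams.camera_info("top")
hsv=cv2.cvtColor(im,cv2.COLOR_BGR2HSV)
print([(p,hsv[p[1],p[0]].tolist()) for p in[(220,190),(300,235),(200,225),(150,230),(300,260)]])
m=((hsv[...,0]>80)&(hsv[...,0]<115)&(hsv[...,1]>25)&(hsv[...,1]<90)&(hsv[...,2]>90)).astype(np.uint8)
m=cv2.morphologyEx(m,cv2.MORPH_OPEN,np.ones((3,3)))
n,l,s,c=cv2.connectedComponentsWithStats(m)
i=1+np.argmax(s[1:,4]);print(s[i])
pts=np.argwhere(l==i)[:,::-1].astype(np.float32)
b=cv2.boxPoints(cv2.minAreaRect(pts));print(b)
W=ray(ci,b,.012);print(W, [np.linalg.norm(W[k]-W[k-1]) for k in range(4)])
big=cv2.resize(im[165:285,160:345],None,fx=4.3,fy=4.3,interpolation=cv2.INTER_CUBIC)
cv2.imwrite("pics/crop.png",big)
E
```

```text
[((220, 190), [98, 24, 200]), ((300, 235), [96, 25, 196]), ((200, 225), [97, 23, 201]), ((150, 230), [110, 15, 156]), ((300, 260), [105, 16, 125])]
[285 361   4   4  15]
[[285. 361.]
 [288. 361.]
 [288. 364.]
 [285. 364.]]
[[ 0.29877785 -0.03546674  0.012     ]
 [ 0.29881323 -0.04126074  0.012     ]
 [ 0.29321941 -0.0412971   0.012     ]
 [ 0.29318535 -0.03550681  0.012     ]] [np.float64(0.005592649122516595), np.float64(0.00579411107574331), np.float64(0.005593938498613363), np.float64(0.005790392903874443)]
```

View pics/crop.png

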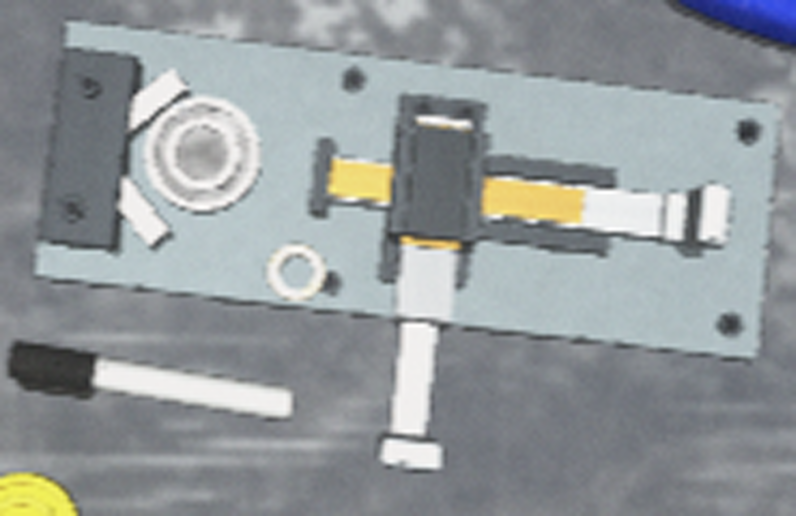

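Run:
```python
from h import *
im=cv2.imread("pics/top0.png");ci=cams.camera_info("top")
hsv=cv2.cvtColor(im,cv2.COLOR_BGR2HSV)
m=((hsv[...,0]>90)&(hsv[...,0]<104)&(hsv[...,1]>18)&(hsv[...,2]>170)).astype(np.uint8)
m=cv2.morphologyEx(m,cv2.MORPH_OPEN,np.ones((3,3)))
n,l,s,c=cv2.connectedComponentsWithStats(m);i=1+np.argmax(s[1:,4]);print(s[i])
b=cv2.boxPoints(cv2.minAreaRect(np.argwhere(l==i)[:,::-1].astype(np.float32)))
f=lambda p:(np.array(p)+.5)/4.3-.5+[160,165]
for q in(b,f([(66,22),(778,102),(755,357),(37,275)])):
    W=ray(ci,q,.012);print(q.round(1).tolist(),W[:,:2].round(4).tolist(),[np.linalg.norm(W[k]-W[k-1]).round(4) for k in range(4)])
A,B,C,D=W[:,:2]  # TL TR BR BL : jaw end A,D
ex=(A-B)+(D-C);ex/=np.linalg.norm(ex);ey=np.array([-ex[1],ex[0]])
O=W[:,:2].mean(0)+ex*.0225
print("O",O,"yaw",np.degrees(np.arctan2(ex[1],ex[0])),"ey",ey)
for nm,p,z in[("post",(714,213),.074),("tab",(412,455),.086),("bridge",(441,183),.058),("bearing",(203,153),.024),("bush",(297,270),.024),("nose",(315,178),.028)]:
    w=ray(ci,f(p),z)[0,:2];print(nm,w.round(4),"fix",((w-O)@ex).round(4),((w-O)@ey).round(4))
S=cams.camera_info("side")
print(-cv2.Rodrigues(ci["rvec"])[0].T@ci["tvec"])
```

```text
[ 170  170  171   78 5193]
[[169.1999969482422, 228.60000610351562], [176.1999969482422, 169.5], [341.79998779296875, 189.0], [334.8999938964844, 248.10000610351562]] [[0.5492, 0.1943], [0.6666, 0.1844], [0.634, -0.1475], [0.516, -0.133]] [np.float64(0.329), np.float64(0.1178), np.float64(0.3335), np.float64(0.1189)]
[[175.0, 169.7], [340.5, 188.3], [335.2, 247.6], [168.2, 228.6]] [[0.6662, 0.1868], [0.6354, -0.1449], [0.517, -0.1336], [0.5493, 0.1963]] [np.float64(0.1173), np.float64(0.3331), np.float64(0.119), np.float64(0.3315)]
O [0.59409575 0.04851784] yaw 84.55098908871747 ey [-0.9954811   0.09495988]
post [ 0.579  -0.1024] fix -0.1516 0.0007
tab [0.4745 0.0277] fix -0.0321 0.1171
bridge [0.5911 0.0151] fix -0.0335 -0.0002
bearing [0.6055 0.1215] fix 0.0737 -0.0044
bush [0.5531 0.0777] fix 0.0252 0.0436
nose [0.5947 0.0704] fix 0.0218 0.0015
[0.52293403 0.07228211 0.94779851]
```

```bash
python3 -m pendant '[{"spin":-0.9,"claw":1},{"spin":-0.9,"claw":1},{"spin":-0.89,"claw":1},{"tx":-0.62,"ty":-0.6,"claw":1},{"tx":-0.62,"ty":-0.6,"claw":1},{"tx":-0.62,"ty":-0.6,"claw":1},{"tx":-0.62,"ty":-0.6,"claw":1},{"tx":-0.62,"ty":-0.6,"claw":1},{"tx":-0.62,"ty":-0.6,"claw":1},{"claw":1}]' 10
```

```text
invalid input at $[0]: expected keys tx, ty, tz, spin, claw
```

All keys are required.

```bash
python3 -m pendant '[{"tx":0,"ty":0,"tz":0,"spin":-0.9,"claw":1},{"tx":0,"ty":0,"tz":0,"spin":-0.9,"claw":1},{"tx":0,"ty":0,"tz":0,"spin":-0.89,"claw":1},{"tx":-0.62,"ty":-0.6,"tz":0,"spin":0,"claw":1},{"tx":-0.62,"ty":-0.6,"tz":0,"spin":0,"claw":1},{"tx":-0.62,"ty":-0.6,"tz":0,"spin":0,"claw":1},{"tx":-0.62,"ty":-0.6,"tz":0,"spin":0,"claw":1},{"tx":-0.62,"ty":-0.6,"tz":0,"spin":0,"claw":1},{"tx":-0.62,"ty":-0.6,"tz":0,"spin":0,"claw":1},{"tx":0,"ty":0,"tz":0,"spin":0,"claw":1}]' 10
```

```text
time_s: 1.35
tool_pos: [0.3528, 0.4237, 0.2394]
tool_rot: [-179.9, 0.1, 174.1]
force: [0.0, -0.1, 1.2]
grip_width: 0.0017
grasp_force: 0.0
```

```bash
python3 -m pendant '[{"tx":-0.6,"ty":-1,"tz":0,"spin":-0.1,"claw":1},{"tx":-0.6,"ty":-1,"tz":0,"spin":0,"claw":1},{"tx":-0.6,"ty":-1,"tz":0,"spin":0,"claw":1},{"tx":-0.6,"ty":-1,"tz":0,"spin":0,"claw":1},{"tx":-0.6,"ty":-1,"tz":0,"spin":0,"claw":1},{"tx":-0.6,"ty":-1,"tz":0,"spin":0,"claw":1},{"tx":-0.6,"ty":-1,"tz":0,"spin":0,"claw":1},{"tx":-0.6,"ty":-1,"tz":0,"spin":0,"claw":1},{"tx":-0.6,"ty":-1,"tz":0,"spin":0,"claw":1},{"tx":0,"ty":0,"tz":0,"spin":0,"claw":1}]'
```

```text
time_s: 2.6
tool_pos: [0.5792, -0.0499, 0.2392]
tool_rot: [-179.8, 0.0, 174.5]
force: [0.1, 0.8, 0.3]
grip_width: 0.0004
grasp_force: 0.0
```

```bash
python3 -m pendant '[{"tx":-0.06,"ty":-0.95,"tz":0,"spin":0,"claw":1},{"tx":-0.05,"ty":-0.96,"tz":0,"spin":0,"claw":1},{"tx":0,"ty":0,"tz":0.4,"spin":0,"claw":1},{"tx":0,"ty":0,"tz":1,"spin":0,"claw":1},{"tx":0,"ty":0,"tz":1,"spin":0,"claw":1},{"tx":0,"ty":0,"tz":0.8,"spin":0,"claw":1},{"tx":0,"ty":0,"tz":0.48,"spin":0,"claw":1},{"tx":0,"ty":0,"tz":0,"spin":0,"claw":1},{"tx":0,"ty":0,"tz":0,"spin":0,"claw":1}]'
python3 - <<'E'
from h import *
for n in("top","side"):
    cv2.imwrite(f"pics/{n}1.png",cams.read_camera(n)[:,:,::-1])
a=cv2.imread("pics/side1.png")[190:340,190:390];b=cv2.imread("pics/top1.png")[165:315,170:370]
cv2.imwrite("pics/c1.png",cv2.resize(np.hstack([a,b]),None,fx=2,fy=2,interpolation=cv2.INTER_CUBIC))
E
```

```text
time_s: 3.72
tool_pos: [0.5765, -0.1395, 0.0565]
tool_rot: [180.0, 0.1, 175.0]
force: [-0.1, -0.3, 0.2]
grip_width: 0.0005
grasp_force: 0.0
```

View pics/c1.png

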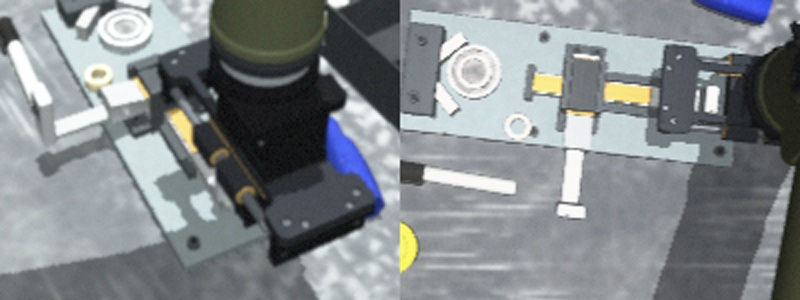

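The tool stands behind the post: the fingers are about at (700,95) in the right half of the crop, and the bearing and bar haven't moved. Next I'll push slowly.

```bash
python3 -m pendant '[{"tx":0,"ty":0.06,"tz":0,"spin":0.1,"claw":1},{"tx":0,"ty":0.06,"tz":0,"spin":0,"claw":1},{"tx":0,"ty":0.06,"tz":0,"spin":0,"claw":1},{"tx":0,"ty":0.06,"tz":0,"spin":0,"claw":1},{"tx":0,"ty":0.06,"tz":0,"spin":0,"claw":1},{"tx":0,"ty":0.06,"tz":0,"spin":0,"claw":1},{"tx":0,"ty":0.06,"tz":0,"spin":0,"claw":1},{"tx":0,"ty":0.06,"tz":0,"spin":0,"claw":1},{"tx":0,"ty":0.06,"tz":0,"spin":0,"claw":1},{"tx":0,"ty":0.06,"tz":0,"spin":0,"claw":1}]'
```

```text
time_s: 5.08
tool_pos: [0.5785, -0.1105, 0.0555]
tool_rot: [-180.0, 0.0, 174.5]
force: [0.0, -1.3, -0.5]
grip_width: 0.0006
grasp_force: 1.0
```

```bash
python3 -m pendant '[{"tx":0,"ty":0.04,"tz":0,"spin":0,"claw":1},{"tx":0,"ty":0.04,"tz":0,"spin":0,"claw":1},{"tx":0,"ty":0.04,"tz":0,"spin":0,"claw":1}]'
```

```text
time_s: 5.45
tool_pos: [0.5791, -0.1045, 0.0556]
tool_rot: [180.0, 0.0, 174.6]
force: [0.4, -2.0, -0.5]
grip_width: 0.0005
grasp_force: 0.9
```

```bash
python3 -m pendant '[{"tx":0,"ty":0.03,"tz":0,"spin":0,"claw":1},{"tx":0,"ty":0.03,"tz":0,"spin":0,"claw":1},{"tx":0,"ty":0.03,"tz":0,"spin":0,"claw":1},{"tx":0,"ty":0.03,"tz":0,"spin":0,"claw":1},{"tx":0,"ty":0,"tz":0,"spin":0,"claw":1}]'
python3 - <<'E'
from h import *
im=cams.read_camera("top")[:,:,::-1]
cv2.imwrite("pics/c2.png",cv2.resize(im[165:285,165:285],None,fx=4,fy=4,interpolation=cv2.INTER_CUBIC))
E
```

```text
time_s: 6.08
tool_pos: [0.5797, -0.0982, 0.0556]
tool_rot: [180.0, 0.0, 174.6]
force: [0.1, -1.5, -0.5]
grip_width: 0.0009
grasp_force: 0.6
```

View pics/c2.png

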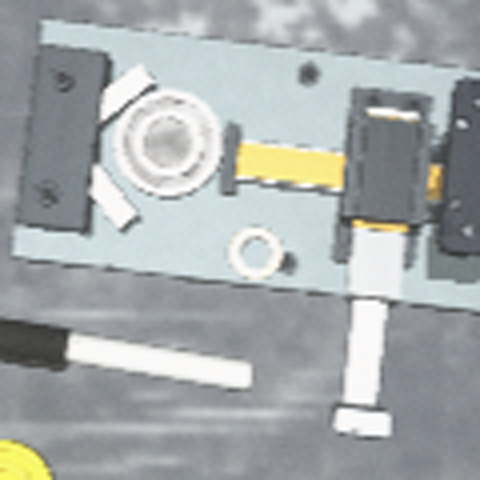

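The nose (232,160) is now just at the bearing's edge (222,150), and the bearing still sits a few mm short of the vee faces. The bush is clear of the bar.

```bash
python3 -m pendant '[{"tx":0,"ty":0.02,"tz":0,"spin":0,"claw":1},{"tx":0,"ty":0.02,"tz":0,"spin":0,"claw":1},{"tx":0,"ty":0.02,"tz":0,"spin":0,"claw":1},{"tx":0,"ty":0.02,"tz":0,"spin":0,"claw":1},{"tx":0,"ty":0,"tz":0,"spin":0,"claw":1}]'
```

```text
time_s: 6.75
tool_pos: [0.58, -0.0944, 0.0556]
tool_rot: [180.0, 0.0, 174.6]
force: [0.2, -1.6, -0.6]
grip_width: 0.0004
grasp_force: 0.8
```

```bash
python3 -m pendant '[{"tx":0,"ty":0.02,"tz":0,"spin":0,"claw":1},{"tx":0,"ty":0.02,"tz":0,"spin":0,"claw":1},{"tx":0,"ty":0,"tz":0,"spin":0,"claw":1}]'
```

```text
time_s: 7.12
tool_pos: [0.5802, -0.0924, 0.0556]
tool_rot: [180.0, 0.0, 174.6]
force: [0.7, -1.5, -0.5]
grip_width: 0.0005
grasp_force: 0.8
```

```bash
python3 -m pendant '[{"tx":0,"ty":0.015,"tz":0,"spin":0,"claw":1},{"tx":0,"ty":0.015,"tz":0,"spin":0,"claw":1},{"tx":0,"ty":0,"tz":0,"spin":0,"claw":1}]'
```

```text
time_s: 7.5
tool_pos: [0.5803, -0.0916, 0.0556]
tool_rot: [-180.0, 0.0, 174.5]
force: [0.1, -3.0, 0.0]
grip_width: 0.0002
grasp_force: 1.5
```

```bash
python3 -m pendant '[{"tx":0,"ty":0.015,"tz":0,"spin":0,"claw":1},{"tx":0,"ty":0,"tz":0,"spin":0,"claw":1}]'
```

```text
time_s: 7.75
tool_pos: [0.5803, -0.0914, 0.0556]
tool_rot: [-179.9, 0.0, 174.5]
force: [0.9, -5.1, -0.3]
grip_width: 0.0007
grasp_force: 2.4
```

```bash
python3 -m pendant '[{"tx":0,"ty":0.015,"tz":0,"spin":0,"claw":1},{"tx":0,"ty":0,"tz":0,"spin":0,"claw":1}]'
```

```text
time_s: 8.0
tool_pos: [0.5803, -0.0913, 0.0556]
tool_rot: [-179.9, 0.0, 174.5]
force: [0.9, -7.1, -0.9]
grip_width: 0.0005
grasp_force: 2.9
```

```bash
python3 -m pendant '[{"tx":0,"ty":0.01,"tz":0,"spin":0,"claw":1},{"tx":0,"ty":0,"tz":0,"spin":0,"claw":1}]';  python3 - <<'E'
from h import *
im=cams.read_camera("top")[:,:,::-1]
cv2.imwrite("pics/c3.png",cv2.resize(im[165:285,165:285],None,fx=4,fy=4,interpolation=cv2.INTER_CUBIC))
E
```

```text
time_s: 8.25
tool_pos: [0.5803, -0.0913, 0.0556]
tool_rot: [-179.9, 0.0, 174.5]
force: [0.7, -6.3, 0.2]
grip_width: 0.0005
grasp_force: 3.3
```

View pics/c3.png

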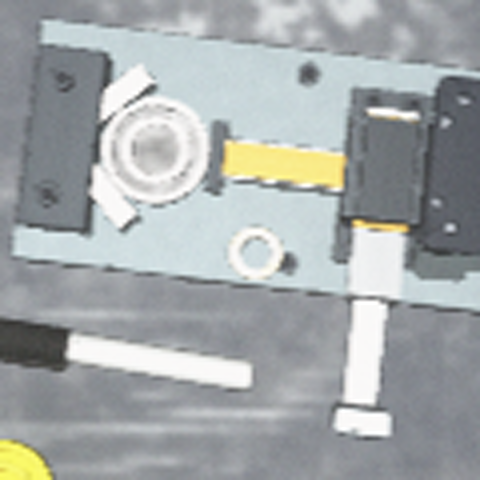

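The bearing (155,149) is now seated on both vee faces, with the nose (215,157) against it. I'll back off, lift, and go round to the outside of the wedge tab (362,420).

```bash
python3 -m pendant '[{"tx":0,"ty":-0.2,"tz":0,"spin":0,"claw":1},{"tx":0,"ty":-0.25,"tz":0,"spin":0,"claw":1},{"tx":0,"ty":0,"tz":-0.75,"spin":0,"claw":1},{"tx":0,"ty":0,"tz":-0.75,"spin":0,"claw":1},{"tx":0.76,"ty":0.64,"tz":0,"spin":0,"claw":1},{"tx":0.76,"ty":0.64,"tz":0,"spin":0,"claw":1},{"tx":0.76,"ty":0.64,"tz":0,"spin":0,"claw":1},{"tx":0.76,"ty":0.64,"tz":0,"spin":0,"claw":1},{"tx":0,"ty":0,"tz":0,"spin":0,"claw":1},{"tx":0,"ty":0,"tz":0,"spin":0,"claw":1}]'; python3 -c "
from h import *
print(env.get_obs()['force'])"
```

```text
time_s: 9.55
tool_pos: [0.4397, 0.0299, 0.131]
tool_rot: [180.0, 0.1, 174.6]
force: [-0.0, 0.3, -0.1]
grip_width: 0.0007
grasp_force: 0.0
[-0.02165547  0.28216479 -0.09893143]
```

```bash
python3 -m pendant '[{"tx":0,"ty":0.02,"tz":0.5,"spin":0,"claw":1},{"tx":0,"ty":0,"tz":0.5,"spin":0,"claw":1},{"tx":0,"ty":0,"tz":0.42,"spin":0,"claw":1},{"tx":0,"ty":0,"tz":0,"spin":0,"claw":1},{"tx":0,"ty":0,"tz":0,"spin":0,"claw":1}]'
python3 - <<'E'
from h import *
for n in("top","side"):
    cv2.imwrite(f"pics/{n}4.png",cams.read_camera(n)[:,:,::-1])
a=cv2.imread("pics/side4.png")[170:320,170:370];b=cv2.imread("pics/top4.png")[165:315,170:370]
cv2.imwrite("pics/c4.png",cv2.resize(np.hstack([a,b]),None,fx=2,fy=2,interpolation=cv2.INTER_CUBIC))
E
```

```text
time_s: 10.18
tool_pos: [0.4404, 0.0306, 0.0602]
tool_rot: [-180.0, 0.1, 174.5]
force: [0.3, -0.2, -0.2]
grip_width: 0.0007
grasp_force: 0.0
```

View pics/c4.png

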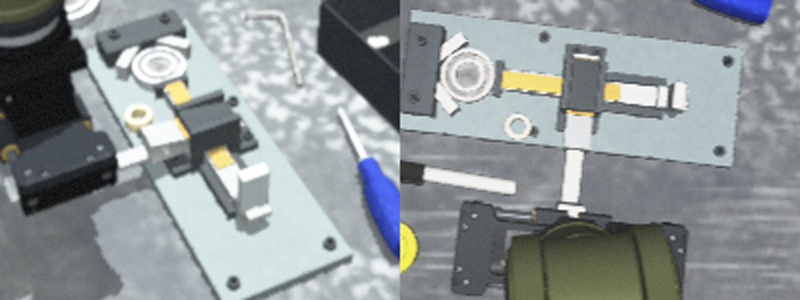

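The bar stays forward against the seated bearing (468,75 right half), and the closed fingers stand outside the tab (572,210). Pushing in now.

```bash
python3 -m pendant '[{"tx":-0.05,"ty":0,"tz":0,"spin":0,"claw":1},{"tx":-0.05,"ty":0,"tz":0,"spin":0,"claw":1},{"tx":-0.05,"ty":0,"tz":0,"spin":0,"claw":1},{"tx":-0.05,"ty":0,"tz":0,"spin":0,"claw":1},{"tx":-0.05,"ty":0,"tz":0,"spin":0,"claw":1},{"tx":-0.04,"ty":0,"tz":0,"spin":0,"claw":1},{"tx":-0.04,"ty":0,"tz":0,"spin":0,"claw":1},{"tx":0,"ty":0,"tz":0,"spin":0,"claw":1}]'
```

```text
time_s: 11.28
tool_pos: [0.4559, 0.0297, 0.0596]
tool_rot: [180.0, 0.0, 174.6]
force: [-0.1, -1.3, 0.3]
grip_width: 0.0003
grasp_force: 0.0
```

```bash
python3 -m pendant '[{"tx":-0.03,"ty":0,"tz":0,"spin":0,"claw":1},{"tx":-0.03,"ty":0,"tz":0,"spin":0,"claw":1},{"tx":0,"ty":0,"tz":0,"spin":0,"claw":1}]'
```

```text
time_s: 11.65
tool_pos: [0.4588, 0.0294, 0.0596]
tool_rot: [180.0, 0.0, 174.6]
force: [-0.0, 1.2, -0.1]
grip_width: 0.0006
grasp_force: 0.0
```

```bash
python3 -m pendant '[{"tx":-0.03,"ty":0,"tz":0,"spin":0,"claw":1},{"tx":-0.03,"ty":0,"tz":0,"spin":0,"claw":1},{"tx":0,"ty":0,"tz":0,"spin":0,"claw":1}]'
```

```text
time_s: 12.02
tool_pos: [0.4612, 0.0292, 0.0592]
tool_rot: [-180.0, -0.1, 174.6]
force: [-1.6, -0.2, -1.8]
grip_width: 0.0006
grasp_force: 0.9
```

Contact at TCP x ≈ 0.460. Loose run now.

```bash
python3 -m pendant '[{"tx":-0.03,"ty":0,"tz":0,"spin":0,"claw":1},{"tx":-0.03,"ty":0,"tz":0,"spin":0,"claw":1},{"tx":0,"ty":0,"tz":0,"spin":0,"claw":1}]'
```

```text
time_s: 12.4
tool_pos: [0.4647, 0.0288, 0.0595]
tool_rot: [-180.0, -0.0, 174.6]
force: [-1.8, -0.1, -0.9]
grip_width: 0.0006
grasp_force: 0.9
```

```bash
python3 -m pendant '[{"tx":-0.03,"ty":0,"tz":0,"spin":0,"claw":1},{"tx":-0.03,"ty":0,"tz":0,"spin":0,"claw":1},{"tx":0,"ty":0,"tz":0,"spin":0,"claw":1}]'
```

```text
time_s: 12.78
tool_pos: [0.4679, 0.0286, 0.0596]
tool_rot: [180.0, 0.0, 174.6]
force: [-1.4, 1.5, -2.1]
grip_width: 0.0005
grasp_force: 0.8
```

```bash
python3 -m pendant '[{"tx":-0.02,"ty":0,"tz":0,"spin":0,"claw":1},{"tx":-0.02,"ty":0,"tz":0,"spin":0,"claw":1},{"tx":0,"ty":0,"tz":0,"spin":0,"claw":1}]'
```

```text
time_s: 13.15
tool_pos: [0.4698, 0.0284, 0.0596]
tool_rot: [180.0, 0.0, 174.6]
force: [-1.6, -0.1, -1.3]
grip_width: 0.0008
grasp_force: 0.9
```

```bash
python3 -m pendant '[{"tx":-0.02,"ty":0,"tz":0,"spin":0,"claw":1},{"tx":-0.02,"ty":0,"tz":0,"spin":0,"claw":1},{"tx":-0.02,"ty":0,"tz":0,"spin":0,"claw":1},{"tx":0,"ty":0,"tz":0,"spin":0,"claw":1}]'
```

```text
time_s: 13.65
tool_pos: [0.4728, 0.0281, 0.0596]
tool_rot: [180.0, 0.0, 174.6]
force: [-1.2, 0.2, -1.0]
grip_width: 0.0004
grasp_force: 0.9
```

```bash
python3 -m pendant '[{"tx":-0.02,"ty":0,"tz":0,"spin":0,"claw":1},{"tx":-0.02,"ty":0,"tz":0,"spin":0,"claw":1},{"tx":0,"ty":0,"tz":0,"spin":0,"claw":1}]'
```

```text
time_s: 14.02
tool_pos: [0.4748, 0.0279, 0.0596]
tool_rot: [180.0, 0.0, 174.6]
force: [-1.7, -0.2, -0.9]
grip_width: 0.0002
grasp_force: 0.9
```

```bash
python3 -m pendant '[{"tx":-0.02,"ty":0,"tz":0,"spin":0,"claw":1},{"tx":-0.02,"ty":0,"tz":0,"spin":0,"claw":1},{"tx":0,"ty":0,"tz":0,"spin":0,"claw":1}]'
```

```text
time_s: 14.4
tool_pos: [0.4768, 0.0277, 0.0596]
tool_rot: [180.0, 0.0, 174.6]
force: [-1.6, 0.3, -1.7]
grip_width: 0.0005
grasp_force: 0.9
```

```bash
python3 -m pendant '[{"tx":-0.02,"ty":0,"tz":0,"spin":0,"claw":1},{"tx":-0.02,"ty":0,"tz":0,"spin":0,"claw":1},{"tx":0,"ty":0,"tz":0,"spin":0,"claw":1}]'
```

```text
time_s: 14.78
tool_pos: [0.4788, 0.0276, 0.0596]
tool_rot: [180.0, 0.0, 174.6]
force: [-1.5, 0.3, -1.5]
grip_width: 0.0004
grasp_force: 0.9
```

```bash
python3 -m pendant '[{"tx":-0.02,"ty":0,"tz":0,"spin":0,"claw":1},{"tx":-0.02,"ty":0,"tz":0,"spin":0,"claw":1},{"tx":0,"ty":0,"tz":0,"spin":0,"claw":1}]'
```

```text
time_s: 15.15
tool_pos: [0.4808, 0.0273, 0.0596]
tool_rot: [180.0, 0.0, 174.6]
force: [-2.2, 0.3, -1.7]
grip_width: 0.0005
grasp_force: 0.9
```

```bash
python3 -m pendant '[{"tx":-0.02,"ty":0,"tz":0,"spin":0,"claw":1},{"tx":-0.02,"ty":0,"tz":0,"spin":0,"claw":1},{"tx":0,"ty":0,"tz":0,"spin":0,"claw":1}]'
```

```text
time_s: 15.52
tool_pos: [0.4827, 0.0271, 0.0596]
tool_rot: [180.0, 0.0, 174.6]
force: [-1.6, 0.3, -1.4]
grip_width: 0.0004
grasp_force: 0.9
```

```bash
python3 -m pendant '[{"tx":-0.02,"ty":0,"tz":0,"spin":0,"claw":1},{"tx":-0.02,"ty":0,"tz":0,"spin":0,"claw":1},{"tx":0,"ty":0,"tz":0,"spin":0,"claw":1}]'
```

```text
time_s: 15.9
tool_pos: [0.4848, 0.027, 0.0596]
tool_rot: [180.0, 0.0, 174.6]
force: [-2.2, 0.6, -0.5]
grip_width: 0.0003
grasp_force: 0.9
```

```bash
python3 -m pendant '[{"tx":-0.02,"ty":0,"tz":0,"spin":0,"claw":1},{"tx":-0.02,"ty":0,"tz":0,"spin":0,"claw":1},{"tx":0,"ty":0,"tz":0,"spin":0,"claw":1}]'
```

```text
time_s: 16.27
tool_pos: [0.4865, 0.0268, 0.0595]
tool_rot: [180.0, -0.0, 174.6]
force: [-2.2, 1.1, -1.9]
grip_width: 0.0002
grasp_force: 1.1
```

```bash
python3 -m pendant '[{"tx":-0.02,"ty":0,"tz":0,"spin":0,"claw":1},{"tx":-0.02,"ty":0,"tz":0,"spin":0,"claw":1},{"tx":0,"ty":0,"tz":0,"spin":0,"claw":1}]'
```

```text
time_s: 16.65
tool_pos: [0.4876, 0.0267, 0.0593]
tool_rot: [-180.0, -0.1, 174.6]
force: [-5.5, 0.2, 1.3]
grip_width: 0.0005
grasp_force: 2.8
```

Jamming has begun. Small steps from here.

```bash
python3 -m pendant '[{"tx":-0.02,"ty":0,"tz":0,"spin":0,"claw":1},{"tx":0,"ty":0,"tz":0,"spin":0,"claw":1},{"tx":-0.02,"ty":0,"tz":0,"spin":0,"claw":1},{"tx":0,"ty":0,"tz":0,"spin":0,"claw":1}]'
```

```text
time_s: 17.15
tool_pos: [0.4884, 0.0266, 0.0592]
tool_rot: [-180.0, -0.3, 174.6]
force: [-8.4, 0.5, 3.5]
grip_width: 0.0005
grasp_force: 4.3
```

```bash
python3 -m pendant '[{"tx":-0.02,"ty":0,"tz":0,"spin":0,"claw":1},{"tx":0,"ty":0,"tz":0,"spin":0,"claw":1}]'
```

```text
time_s: 17.4
tool_pos: [0.4889, 0.0266, 0.0591]
tool_rot: [-180.0, -0.3, 174.6]
force: [-9.4, 1.4, 4.1]
grip_width: 0.0007
grasp_force: 5.1
```

```bash
python3 -m pendant '[{"tx":-0.02,"ty":0,"tz":0,"spin":0,"claw":1},{"tx":0,"ty":0,"tz":0,"spin":0,"claw":1},{"tx":-0.02,"ty":0,"tz":0,"spin":0,"claw":1},{"tx":0,"ty":0,"tz":0,"spin":0,"claw":1}]'
```

```text
time_s: 17.9
tool_pos: [0.4897, 0.0265, 0.059]
tool_rot: [-180.0, -0.5, 174.6]
force: [-13.0, 1.1, 7.3]
grip_width: 0.0004
grasp_force: 6.7
```

```bash
python3 -m pendant '[{"tx":-0.02,"ty":0,"tz":0,"spin":0,"claw":1},{"tx":0,"ty":0,"tz":0,"spin":0,"claw":1},{"tx":0,"ty":0,"tz":0,"spin":0,"claw":1}]'
```

```text
time_s: 18.27
tool_pos: [0.4902, 0.0264, 0.0589]
tool_rot: [-180.0, -0.6, 174.6]
force: [-14.7, 1.2, 8.8]
grip_width: 0.0006
grasp_force: 7.4
```

About 15 N reached; let go and retreat.

```bash
python3 -m pendant '[{"tx":0.1,"ty":0,"tz":0,"spin":0,"claw":1},{"tx":0.3,"ty":0,"tz":0,"spin":0,"claw":1},{"tx":0.4,"ty":0,"tz":0,"spin":0,"claw":1},{"tx":0,"ty":0,"tz":-0.8,"spin":0,"claw":1},{"tx":0,"ty":0,"tz":-1,"spin":0,"claw":1},{"tx":0,"ty":0,"tz":-1,"spin":0,"claw":1},{"tx":0,"ty":0,"tz":0,"spin":0,"claw":1},{"tx":0,"ty":0,"tz":0,"spin":0,"claw":1}]'
python3 - <<'E'
from h import *
for n in("top","side"):
    cv2.imwrite(f"pics/{n}5.png",cams.read_camera(n)[:,:,::-1])
a=cv2.imread("pics/side5.png")[150:350,140:340];b=cv2.imread("pics/top5.png")[130:330,150:350]
cv2.imwrite("pics/c5.png",cv2.resize(np.hstack([a,b]),None,fx=2,fy=2,interpolation=cv2.INTER_CUBIC))
E
```

```text
time_s: 19.27
tool_pos: [0.4546, 0.0298, 0.1995]
tool_rot: [180.0, 0.1, 174.6]
force: [0.2, -0.3, -0.7]
grip_width: 0.0006
grasp_force: 0.0
```

View pics/c5.png

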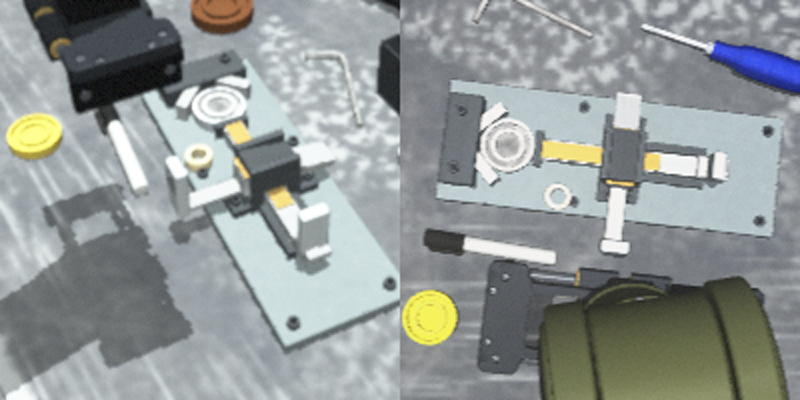

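The bearing (507,145) is seated with the nose (540,150) against it. The wedge is driven in with its tab at (615,247), the bystanders haven't moved, and the arm is clear.

```bash
python3 -c "
from cell import env
print(env.sign_off())"
```

```text
the job is handed in; nothing more can be done
None
```

The bearing is clamped and the job is handed in: the bar was pushed up with about 7 N until the bearing sat on both vee faces, the wedge was jammed at about 15 N and let go, the other items were left in place, and it took about 19 s of the 42 s; no verdict was returned.

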